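# Complete the former set in the cradle

## Task

One wooden mug former already lies in the dark wooden cradle. Of the three loose formers on the bench, pick out the one of the same thickness, roll it gently up the ramp into the cradle, and then slide it along the cradle until it lies end to end against the one already there. Leave the other two loose formers where they are.

Things in the scene. Friction and masses are not known exactly. Their poses are not given: they have to be found in the camera images.
- cradle: low dark-wood cradle fixed to the bench: ramp, crest, trough, back fence. Origin on the bench below the axis of a seated 88 mm former; +x to the fence, y along the trough, z up. Trough floor 4 mm high. Cheeks 45 mm high, 16 mm thick close its ends at y = +271 and y = -335 mm (inner faces) and span x = -33 to +52 mm. The ramp is open to the front all along.
- cradle_crest (a point): point on top of the cradle's front crest, 10 mm above the bench, at cradle x = -28 mm, y = 0 (crest 6 mm wide, all along the cradle). The straight ramp rises to it from the bench, starting 51 mm in front of it.
- cradle_fence (a point): point on the top front edge of the cradle's back fence, 45 mm above the bench, at cradle x = +46 mm, y = 0. A seated former lies just in front of it with about 2 mm of play either way.
- former_seated: light-wood cylinder lying down, 88 mm in diameter, 100 mm long, about 400 g, smooth waxed surface (friction about 0.35), rolls freely. Origin at its centre; its y axis is the cylinder's axis (x and z turn as it rolls). Starts seated in the trough with its end 2 to 3 mm from the +y cheek, 218 mm from the cradle's origin along y; seated, its axis is 48 mm above the bench.
- former_a: light-wood cylinder lying down, 76 mm in diameter, 100 mm long, about 300 g, smooth waxed surface (friction about 0.35), rolls freely. Origin at its centre; its y axis is the cylinder's axis (x and z turn as it rolls). Starts on the bench, axis roughly along the cradle, in one of three places side by side, about 130 mm in front of the cradle's origin.
- former_b: light-wood cylinder lying down, 88 mm in diameter, 100 mm long, about 400 g, smooth waxed surface (friction about 0.35), rolls freely. Origin at its centre; its y axis is the cylinder's axis (x and z turn as it rolls). Starts on the bench, axis roughly along the cradle, in one of three places side by side, about 130 mm in front of the cradle's origin. The same size as the seated one. Left free on the ramp it rolls back; over the crest it drops into the trough and stays.
- former_c: light-wood cylinder lying down, 100 mm in diameter, 100 mm long, about 520 g, smooth waxed surface (friction about 0.35), rolls freely. Origin at its centre; its y axis is the cylinder's axis (x and z turn as it rolls). Starts on the bench, axis roughly along the cradle, in one of three places side by side, about 130 mm in front of the cradle's origin.

How it is judged:
By the outcome, as a careful person would: the job done as asked, in the order asked, and still so for the second after the job is handed in, with the robot touching nothing.
It also fails if it takes over 54 s, if anything falls off the work surface, if the arm or the gripper's body presses on something with over 40 N, if the wrist force passes 120 N, or if a joint passes its speed limit or range.

## Robot

A 6-joint arm with a two-finger parallel gripper is mounted at the origin on a cart in front of the work surface, level with it; the furniture and walls round the work are solid. World frame = base frame: x ahead of the robot, y to its left, z up, the work surface at z = 0. Lengths are in m, angles in rad, forces in N, time in s.
With the tool pointing down it reaches from about 0.35 to 0.975 m from the base axis. Payload 4.9 kg.
Tool frame: the origin (TCP) lies at the very end of the fingers, on their centre line; the grasp point (between the pads) lies 19 mm behind it (manip.grip_depth is the distance from the TCP to the grasp point, in m); z points along the fingers, x is the direction in which the jaws open and shut, and the axes are right-handed (so a half turn about z gives the same grasp; the last joint's range is limited). The gripper opens to 85 mm and grips with 20 to 120 N. Pads are 22 mm wide; open, the fingers measure 114 mm over their backs; the gripper's body (76 mm by 85 mm) begins 54 mm behind the grasp point. The pads swing forward as they close: fully open they stand 13 mm farther back than shut.
Start: joints at [1.061, 0.053, 1.613, -0, 1.476, -0.119], TCP at [0.238, 0.578, 0.231] pointing down, gripper open.
Joint ranges: [-3.01, 3.01], [-1.01, 2.22], [0.06, 2.58], [-1.02, 4.17], [0.09, 2.62], [-3.14, 3.14]. Speed limits (rad/s): [2.57, 2.57, 3.14, 3.14, 3.14, 3.14].

## Interface

Orientations are given as a unit quaternion [w, x, y, z].
In Python, from plant import manip gives the robot as it stands. The module is installed in compiled form; this text tells all that it offers.
- The arm moves only by the shell command python3 -m crank 'ROWS' [OPENING]. ROWS is JSON, a list of rows, each a list of 4 numbers: the shift along the tool's x, y, z in cm, then the turn about the tool's z in units of 6 degrees (1.0 is 6 degrees). A call has 1 to 10 rows; each row shifts and turns the commanded pose from where the row before left it, along the tool's axes as they then stand; what a row does not reach is not made up. A row lasts 1/12 s, in which the tool goes at most 41.7 mm and 7.16 degrees, less where a joint would pass 70% of its speed; a pose out of reach is approached as far as the arm can. A call with a gripper value outside its range is refused whole. OPENING is the opening, from 0 (shut) to 1 (fully open), set as the call begins (- or left out, the last holds). The fingers move at their own pace and stop on an object; the grip force is fixed at half the most. Time passes only in rows, so rows that do not move let the fingers close. It gives the time, the measured TCP pose, the force and the opening at its end, in the units of the state.
- manip.state(): the state, without advancing time (a new reading comes with each control period).
- manip.grab_frame(name): name is "side" or "top"; returns a dict with "img" (480x640x3 uint8, red, green, blue), "intrinsics" (3x3 intrinsics, pixels), "D" ([k1, k2, p1, p2, k3] as OpenCV has them; the pictures are not rectified), "position" and "orientation" of the camera in the world. Camera axes: x right, y up, looking along -z (the intrinsics and any distortion apply to the point x, -y, -z); pixel columns grow to the right and rows downward; lengths in m; the calibration is good to about 2 mm. A picture is of the moment at which its call begins. There is no depth.
- manip.job_done(): hands the job in, once; it reports no verdict.
The state is a dict: "time": time; "joint_pos": joint angles; "joint_vel": joint speeds; "joint_efforts": joint torques, N m; "tool_pos": TCP position; "tool_rot": TCP orientation; "contact_force": force on the tool from outside, world axes, zero at the start; "ft_torque": the same for the moment, N m; "gripper_width": opening from 0.0 (shut) to 1.0 (fully open).
Only numpy, scipy, OpenCV 4.12 (cv2) and the standard library are available. Lean on these libraries where they do the work, as an engineer would, in place of code of your own. Each camera call takes 0.05 s, during which the arm holds its last target.

## Working session

There is one attempt and no reset: what is moved stays moved. The work goes in short steps, Python scripts to look and compute and a shell command to move; the robot and the scene stay as the last step left them, time stands still between calls to the robot, and variables do not carry over. Pictures are saved under pics/ and viewed, and the job is handed in when it is done.

```bash
mkdir -p pics; cat > h.py <<'E'
from plant import manip
import numpy as np, cv2
from scipy.spatial.transform import Rotation as R
def grab(n,f):
    d=manip.grab_frame(n); cv2.imwrite('pics/'+f,d['img'][:,:,::-1]); np.save('pics/'+f+'.npy',d,allow_pickle=True); return d
def cam(d):
    q=np.array(d['orientation']); return np.array(d['position']),R.from_quat(q[[1,2,3,0]]).as_matrix(),np.array(d['intrinsics']),np.array(d['D'])
def plane(d,uv,z):
    p,Rm,K,D=cam(d); n=cv2.undistortPoints(np.array(uv,float).reshape(-1,1,2),K,D).reshape(-1,2)
    r=np.c_[n[:,0],-n[:,1],-np.ones(len(n))]@Rm.T
    return p+r*((z-p[2])/r[:,2])[:,None]
def proj(d,P):
    p,Rm,K,D=cam(d); c=(np.array(P,float)-p)@Rm; c=c*[1,-1,-1]
    return cv2.projectPoints(c.reshape(-1,1,3),np.zeros(3),np.zeros(3),K,D)[0].reshape(-1,2)
E
python3 - <<'E'
from h import *
for n in('top','side'):
    d=grab(n,n+'0.png'); print(n,d['position'],d['orientation'],d['intrinsics'],d['D'])
print(manip.state())
E
```

```text
top [0.38190354 0.12775455 1.04556333] [-0.68514506 -0.07499925  0.08380954  0.71967168] [[535.96901673   0.         322.48068258]
 [  0.         535.96901673 239.29819112]
 [  0.           0.           1.        ]] [-0.05764713  0.          0.          0.          0.        ]
side [0.36468186 0.53894922 0.79258227] [-0.27196114 -0.08072413  0.28338874  0.91608492] [[455.96732679   0.         309.05011998]
 [  0.         455.96732679 234.14676005]
 [  0.           0.           1.        ]] [-0.03896282  0.          0.          0.          0.        ]
{'time': 0.1, 'joint_pos': array([ 1.06100942e+00,  5.33076974e-02,  1.61416881e+00,  2.93673361e-05,
        1.47600793e+00, -1.19025410e-01]), 'joint_vel': array([ 1.37437325e-03,  5.51065977e-05, -9.50814977e-04,  1.22480534e-03,
       -1.95273248e-04,  9.17777274e-04]), 'joint_efforts': array([ 1.31066690e-04, -3.94901025e+01, -3.71363819e+01, -1.62939764e-04,
        3.87077816e-03,  6.28793700e-06]), 'tool_pos': array([0.23778445, 0.57738324, 0.23016827]), 'tool_rot': array([ 4.16193552e-04,  8.30931398e-01,  5.56374079e-01, -8.49535694e-04]), 'contact_force': array([-0.19705462, -0.87525456,  0.33849923]), 'ft_torque': array([-0.01053699, -0.03947934,  0.04081526]), 'gripper_width': 1.0018436215927433}
```

View pics/top0.png

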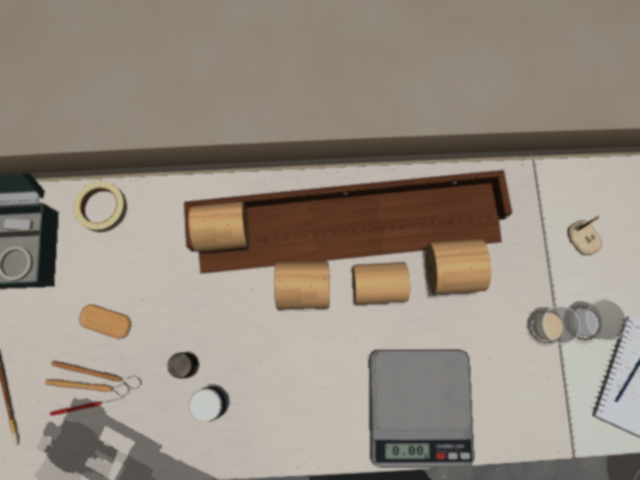

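View pics/side0.png

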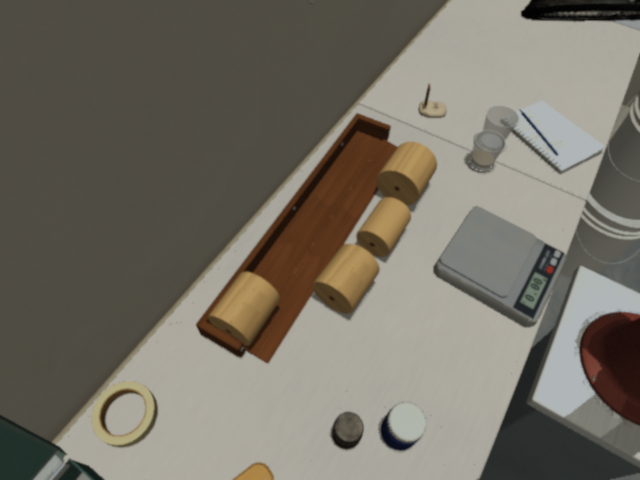

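The top view shows the medium former at (302,285), the small one at (381,283) and the large one at (458,267). The seated one is at (218,226). I'll measure them next.

```bash
cat > m.py <<'E'
from h import *
def formers(d,off):
    hsv=cv2.cvtColor(d['img'],cv2.COLOR_RGB2HSV)
    m=cv2.inRange(hsv,(10,75,130),(25,200,255)); m=cv2.morphologyEx(m,cv2.MORPH_OPEN,np.ones((5,5)))
    n,l,s,c=cv2.connectedComponentsWithStats(m)
    for i in range(1,n):
        if s[i,4]<800: continue
        cs,_=cv2.findContours((l==i).astype(np.uint8),0,2)
        r=cv2.minAreaRect(cs[0]); yield s[i],r,cs[0]
if __name__=='__main__':
    d=np.load('pics/top0.png.npy',allow_pickle=True).item()
    for s,r,c in formers(d,0):
        b=cv2.boxPoints(r); P=plane(d,b,0.05)
        print(s,np.round(r[1],1),round(r[2],1),'ctr',plane(d,[r[0]],.05)[0].round(4),'sides mm',[round(1000*np.linalg.norm(P[i]-P[i-1])) for i in(1,2)])
        print(P[:,:2].round(4).tolist())
    hsv=cv2.cvtColor(d['img'],cv2.COLOR_RGB2HSV)
    # cradle front ramp edge / crest points 
    m=((hsv[...,0]<12)|(hsv[...,0]>170))&(hsv[...,1]>110)&(hsv[...,2]>30)&(hsv[...,2]<140)
    m=m.astype(np.uint8)*255
    cs,_=cv2.findContours(m,0,2); c=max(cs,key=cv2.contourArea); print(cv2.minAreaRect(c)); 
    a=cv2.approxPolyDP(c,4,True)[:,0]; print(a.tolist()); print(plane(d,a,0)[:,:2].round(3).tolist()); print(plane(d,a,.045)[:,:2].round(3).tolist())
    cv2.imwrite('pics/crop.png',cv2.resize(d['img'][160:320,170:520,::-1],None,fx=2.2,fy=2.2,interpolation=cv2.INTER_CUBIC))
E
python3 m.py
```

```text
[ 188  204   56   41 2032] [38.6 54.4] 85.0 ctr [0.6484 0.3135 0.05  ] sides mm [105, 77]
[[0.6849, 0.3692], [0.6892, 0.2641], [0.6124, 0.2588], [0.6082, 0.3622]]
[ 433  241   58   49 2461] [46.5 56. ] 86.4 ctr [ 0.5468 -0.1524  0.05  ] sides mm [109, 90]
[[0.591, -0.1004], [0.5926, -0.2089], [0.5031, -0.2039], [0.5021, -0.0974]]
[ 275  264   54   41 2120] [40. 53.] 90.0 ctr [0.5257 0.153  0.05  ] sides mm [100, 75]
[[0.5661, 0.2013], [0.5612, 0.1015], [0.4859, 0.1054], [0.4907, 0.2037]]
[ 355  264   55   37 1871] [35.6 53.9] 87.6 ctr [0.5232 0.002  0.05  ] sides mm [102, 67]
[[0.5575, 0.0519], [0.5567, -0.0502], [0.4893, -0.0473], [0.4902, 0.0533]]
[  80  305   51   33 1173] [51.2 24.3] 18.4 ctr [0.4735 0.5211 0.05  ] sides mm [44, 99]
[[0.4693, 0.5741], [0.5118, 0.5614], [0.4776, 0.4684], [0.4359, 0.4818]]
((348.7275085449219, 226.12982177734375), (62.57303237915039, 302.8356018066406), 84.17366027832031)
[[492, 183], [246, 206], [249, 247], [200, 253], [201, 270], [426, 249], [430, 240], [496, 241], [500, 217]]
[[0.723, -0.248], [0.698, 0.26], [0.612, 0.256], [0.605, 0.354], [0.57, 0.352], [0.591, -0.097], [0.609, -0.107], [0.6, -0.241], [0.65, -0.255]]
[[0.709, -0.232], [0.684, 0.255], [0.602, 0.25], [0.595, 0.344], [0.562, 0.342], [0.582, -0.088], [0.599, -0.097], [0.591, -0.225], [0.638, -0.239]]
```

View pics/crop.png

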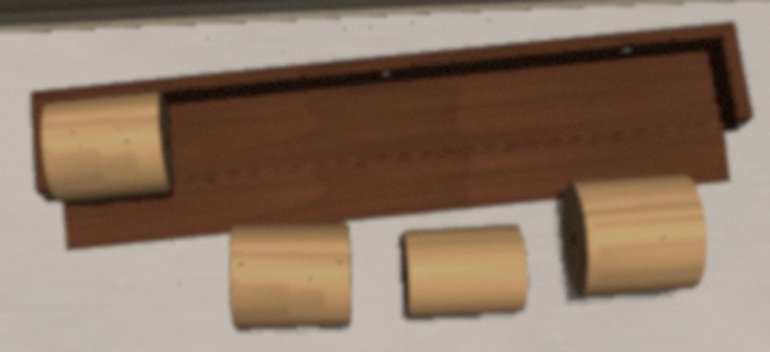

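```bash
python3 -m crank '[[0,0,0,-1.05],[0,0,0,-1.05],[0,0,0,-1.05],[0,0,0,-1.05],[-3,1.5,0,0],[-3,1.5,0,0],[-3,1.5,0,0],[-3,1.5,0,0]]' 0.6
cat > c.py <<'E'
from h import *
O=np.array([.663,.092]); th=np.radians(2.8); X=np.array([np.cos(th),np.sin(th)]);Y=np.array([-np.sin(th),np.cos(th)])
def cr(p): p=np.array(p)[:2]-O; return np.array([p@X,p@Y])
def w(x,y,z): return np.r_[O+x*X+y*Y,z]
def st():
    s=manip.state(); q=s['tool_rot']; M=R.from_quat(q[[1,2,3,0]]).as_matrix()
    print('t',s['time'],'cradle',cr(s['tool_pos']).round(4),'z',s['tool_pos'][2].round(4),'xdir',np.degrees(np.arctan2(M[1,0],M[0,0])).round(2),'F',s['contact_force'].round(2),'g',round(s['gripper_width'],3))
if __name__=='__main__': st()
E
python3 c.py
python3 - <<'E'
from c import *
d=np.load('pics/top0.png.npy',allow_pickle=True).item(); im=d['img'][:,:,::-1].copy(); e=np.load('pics/side0.png.npy',allow_pickle=True).item(); im2=e['img'][:,:,::-1].copy()
L=[[(-.079,-.33,0),(-.079,.27,0)],[(.046,-.335,.045),(.046,.271,.045)],[(-.028,-.33,.01),(-.028,.27,.01)],[(-.033,.271,.045),(.052,.271,.045)],[(-.033,-.335,.045),(.052,-.335,.045)],[(0,.168,.092),(0,.268,.092)]]
L+=[[(-.133,.017,.088),(-.133,.117,.088)],[(-.133,.017,0),(-.133,.117,0)]]
for a,b in L:
    for D,I in((d,im),(e,im2)):
        p=proj(D,[w(*a),w(*b)]); cv2.line(I,tuple(p[0].round().astype(int).tolist()),tuple(p[1].round().astype(int).tolist()),(0,255,0),1)
o=np.hstack([cv2.resize(im[160:320,170:520],None,fx=1.14,fy=1.14),cv2.resize(im2[100:370,180:450],(400,400))[:182]]) if 0 else None
cv2.imwrite('pics/ov_t.png',cv2.resize(im[160:320,170:520],None,fx=2.2,fy=2.2)); cv2.imwrite('pics/ov_s.png',cv2.resize(im2[100:370,180:450],None,fx=2.2,fy=2.2))
E
```

```text
time: 0.77
tool_pos: [0.304, 0.4595, 0.2305]
tool_rot: [0.0, 0.689, 0.725, -0.001]
contact_force: [0.0, -0.3, -0.0]
gripper_width: 0.599
t 0.7667 cradle [-0.3406  0.3846] z 0.2305 xdir 92.86 F [ 0.03 -0.27 -0.  ] g 0.599
```

View pics/ov_t.png

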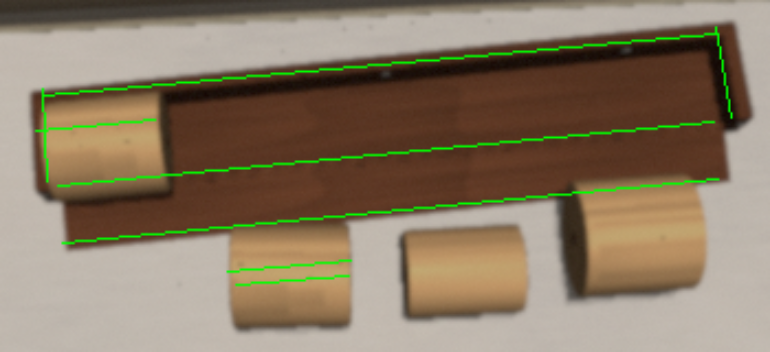

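View pics/ov_s.png

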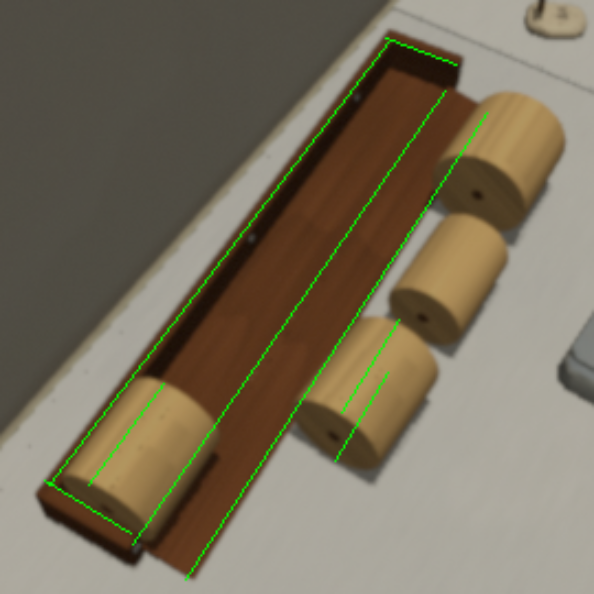

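The top overlay lines up with the cradle to about 2 mm, and b is near cradle (-0.133, 0.067). The side overlay agrees: its lines fall on the crest, the fence and b. Next I'll move behind b.

```bash
python3 -m crank '[[-3.8,1.5,0,0],[-3.8,1.5,0,0],[-3.8,1.5,0,0],[-3.8,1.5,0,0],[-3.8,1.5,0,0],[-3.8,1.5,0,0],[-3.8,1.5,0,0],[-3.8,1.5,0,0],[-1.2,0.3,0,0],[0,0,0,0]]'; python3 c.py; python3 -m crank '[[0,0,3.5,0],[0,0,3.5,0],[0,0,3.5,0],[0,0,3.5,0],[0,0,3,0],[0,0,3,0],[0,0,0,0]]'; python3 c.py
python3 - <<'E'
from h import *
grab('top','top1.png');grab('side','side1.png')
E
```

```text
time: 1.6
tool_pos: [0.4429, 0.1486, 0.2308]
tool_rot: [0.0, 0.691, 0.722, -0.001]
contact_force: [0.1, -0.2, 0.3]
gripper_width: 0.598
t 1.6 cradle [-0.2171  0.0672] z 0.2308 xdir 92.51 F [ 0.08 -0.16  0.27] g 0.598
time: 2.18
tool_pos: [0.436, 0.1512, 0.0246]
tool_rot: [-0.004, 0.689, 0.725, -0.005]
contact_force: [-1.5, 0.9, -1.2]
gripper_width: 0.603
t 2.1833 cradle [-0.2238  0.0703] z 0.0246 xdir 92.87 F [-1.54  0.85 -1.18] g 0.603
```

View pics/top1.png

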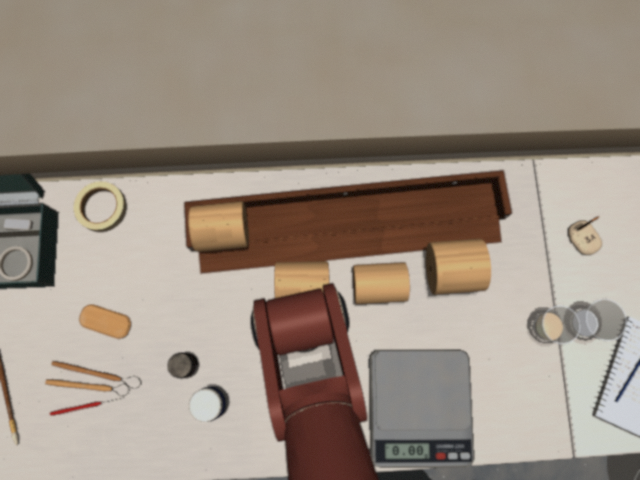

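View pics/side1.png

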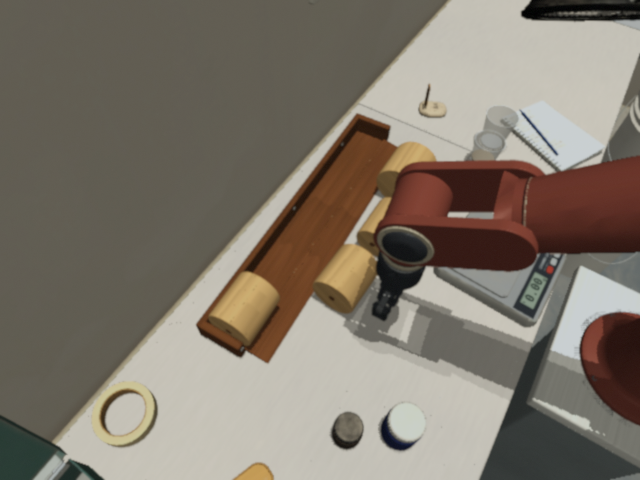

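The former b (302,275) is still in place, with the gripper behind it at about (310,350) in top and its finger at (382,305) in side.

```bash
python3 c.py; python3 -m crank '[[0,0.3,0,0],[0,0.3,0,0]]'; python3 c.py
```

```text
t 2.2833 cradle [-0.2189  0.0707] z 0.0305 xdir 92.87 F [0.03 0.25 0.62] g 0.605
time: 2.45
tool_pos: [0.4504, 0.1524, 0.034]
tool_rot: [0.001, 0.689, 0.724, 0.002]
contact_force: [0.9, -1.3, -0.4]
gripper_width: 0.602
t 2.45 cradle [-0.2094  0.0707] z 0.034 xdir 92.84 F [ 0.88 -1.29 -0.35] g 0.602
```

```bash
python3 -m crank '[[0,0.3,0,0],[0,0.3,0,0],[0,0.3,0,0],[0,0.3,0,0],[0,0.4,0,0],[0,0.4,0,0],[0,0.4,0,0],[0,0.4,0,0],[0,0.4,0,0],[0,0.4,0,0]]'; python3 c.py; 
python3 - <<'E'
from h import *
grab('side','side2.png')
E
```

```text
time: 3.28
tool_pos: [0.4846, 0.1534, 0.0312]
tool_rot: [-0.0, 0.69, 0.724, -0.0]
contact_force: [0.3, -0.1, 0.7]
gripper_width: 0.604
t 3.2833 cradle [-0.1752  0.0701] z 0.0312 xdir 92.81 F [ 0.34 -0.07  0.72] g 0.604
```

View pics/side2.png

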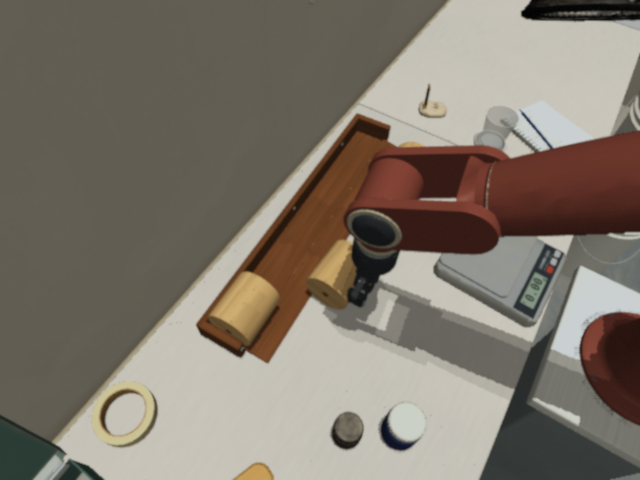

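Side: b (330,275) has rolled forward to the foot of the ramp, with the finger at (358,290) against its rear. I'll keep pushing.

```bash
python3 -m crank '[[0,0.4,0,0],[0,0.4,0,0],[0,0.4,0,0],[0,0.4,0,0],[0,0.4,0,0],[0,0.4,0,0],[0,0.4,0,0],[0,0.4,0,0],[0,0.4,0,0],[0,0.4,0,0]]'; python3 c.py; 
python3 - <<'E'
from h import *
grab('side','side3.png');grab('top','top3.png')
E
```

```text
time: 4.17
tool_pos: [0.5239, 0.1553, 0.0311]
tool_rot: [-0.001, 0.69, 0.724, -0.001]
contact_force: [-3.6, 0.0, 0.9]
gripper_width: 0.601
t 4.1667 cradle [-0.1358  0.07  ] z 0.0311 xdir 92.8 F [-3.57  0.04  0.92] g 0.601
```

View pics/side3.png

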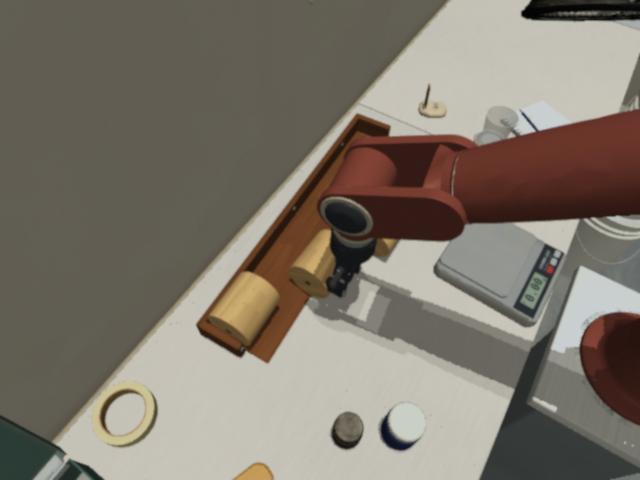

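View pics/top3.png

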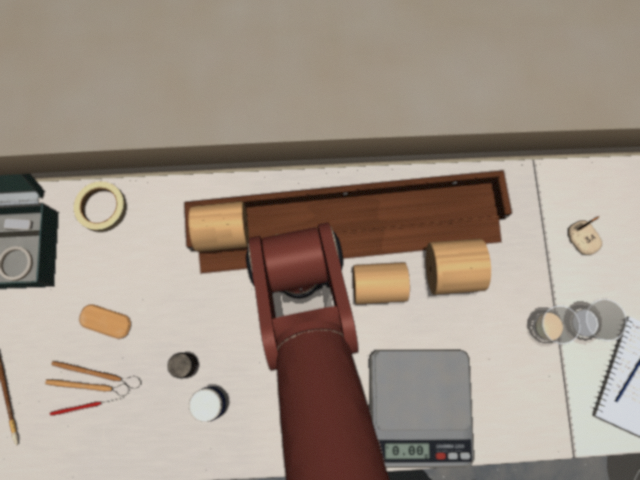

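Side: b (315,262) is on the ramp and parallel to the cradle, with the fingers at (340,275). In top, the other two (381,283) and (458,267) haven't moved.

```bash
python3 -m crank '[[0,0.4,-0.05,0],[0,0.4,-0.05,0],[0,0.4,-0.05,0],[0,0.4,-0.05,0],[0,0.4,-0.05,0],[0,0.4,-0.05,0],[0,0.4,-0.05,0],[0,0.4,-0.05,0],[0,0.3,0,0],[0,0.3,0,0]]'; python3 c.py; python3 -m crank '[[0,0.3,0,0],[0,0.3,0,0],[0,0.3,0,0],[0,0.3,0,0]]'; python3 c.py
python3 - <<'E'
from h import *
grab('side','side4.png')
E
```

```text
time: 5.1
tool_pos: [0.5625, 0.1573, 0.0353]
tool_rot: [0.0, 0.69, 0.724, 0.0]
contact_force: [-1.9, -0.0, 1.6]
gripper_width: 0.595
t 5.1 cradle [-0.0972  0.0701] z 0.0353 xdir 92.81 F [-1.86 -0.02  1.63] g 0.595
time: 5.43
tool_pos: [0.5748, 0.1579, 0.0355]
tool_rot: [0.0, 0.69, 0.724, 0.0]
contact_force: [0.0, 0.2, 0.7]
gripper_width: 0.599
t 5.4333 cradle [-0.0849  0.0701] z 0.0355 xdir 92.82 F [0.01 0.18 0.73] g 0.599
```

View pics/side4.png

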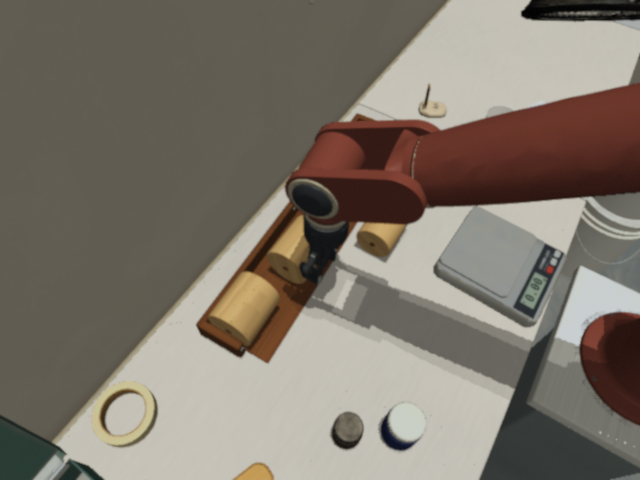

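Side: b (290,247) looks level with the crest or over it, and the contact force has dropped to zero. I'll push a little further, then check.

```bash
python3 -m crank '[[0,0.3,0,0],[0,0.3,0,0],[0,0.3,0,0],[0,0,0,0],[0,0,0,0]]'; python3 c.py
python3 -m crank '[[0,-2,0,0],[0,-3,0,0],[0,0,-3,0],[0,-3,-3.5,0],[0,-3,-3.5,0],[0,-3,-3.5,0],[-3,-3,0,0],[0,-3,0,0],[0,-3,0,0],[0,-2,0,0]]' 0; python3 c.py
python3 - <<'E'
from h import *
grab('side','side5.png');grab('top','top5.png')
E
```

```text
time: 5.9
tool_pos: [0.5832, 0.1582, 0.0353]
tool_rot: [0.0, 0.69, 0.724, 0.0]
contact_force: [-0.3, -0.3, 0.4]
gripper_width: 0.599
t 5.9 cradle [-0.0764  0.0701] z 0.0353 xdir 92.8 F [-0.34 -0.3   0.44] g 0.599
time: 6.73
tool_pos: [0.3419, 0.1167, 0.1598]
tool_rot: [-0.0, 0.69, 0.724, -0.0]
contact_force: [-0.2, 0.0, -0.3]
gripper_width: -0.002
t 6.7333 cradle [-0.3195  0.0404] z 0.1598 xdir 92.78 F [-0.23  0.02 -0.33] g -0.002
```

View pics/side5.png

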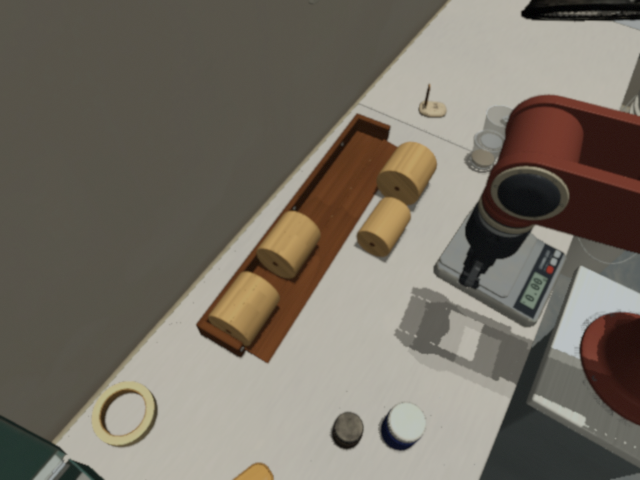

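View pics/top5.png

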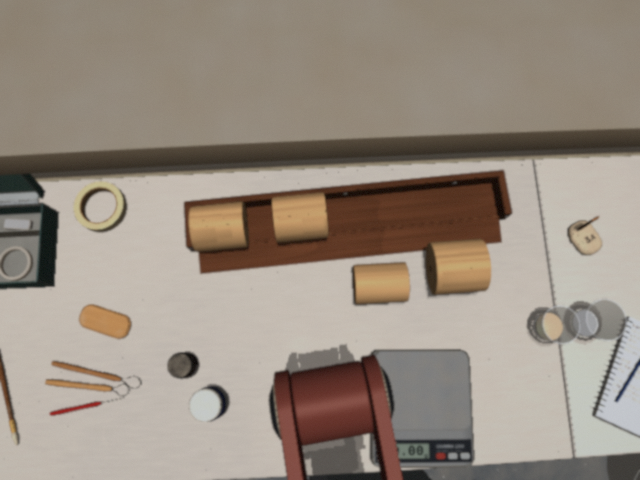

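Both views show b seated in the trough, at (300,218) in top and (289,245) in side. The gap to the seated former is about 26 px. I'll measure b's end faces next.

```bash
python3 - <<'E'
from c import *
from m import formers
d=np.load('pics/top5.png.npy',allow_pickle=True).item()
for s,r,c in formers(d,0):
    if s[1]>240: continue
    for z in(.092,.08):
      pts=c[:,0].astype(float); 
      P=plane(d,pts,z); C=np.array([cr(p) for p in P]); print(s,z,C.min(0).round(4),C.max(0).round(4),np.percentile(C[:,1],[5,95]).round(4))
E
```

```text
[ 272  195   56   41 2022] 0.092 [-0.0486  0.0097] [0.0248 0.1089] [0.0098 0.1078]
[ 272  195   56   41 2022] 0.08 [-0.0457  0.0092] [0.0287 0.1096] [0.0093 0.1085]
[ 188  204   56   41 2058] 0.092 [-0.0528  0.1645] [0.0218 0.2649] [0.1653 0.2637]
[ 188  204   56   41 2058] 0.08 [-0.0499  0.166 ] [0.0255 0.2676] [0.1668 0.2664]
```

```bash
python3 -m crank '[[-0.9,3.5,0,0],[-1,3.5,0,0],[-1,3.5,0,0],[-1,3.5,0,0],[-1,3.5,0,0],[-1,3.5,0,0],[-1,3.5,0,0],[-1,3.5,0,0],[-0.7,3,0,0],[0,1,0,0]]' 0; python3 c.py;  python3 -m crank '[[0,0,3,0],[0,0,3,0],[0,0,3,0],[0,0,2,0],[0,0,1,0],[0,0,0.5,0],[0,0,0,0],[0,0,0,0]]'; python3 c.py
python3 - <<'E'
from h import *
grab('side','side6.png');grab('top','top6.png')
E
```

```text
time: 7.67
tool_pos: [0.6719, 0.0451, 0.1591]
tool_rot: [0.001, 0.69, 0.724, 0.0]
contact_force: [-0.9, -0.2, 0.3]
gripper_width: 0.004
t 7.6667 cradle [ 0.0066 -0.0473] z 0.1591 xdir 92.71 F [-0.86 -0.17  0.26] g 0.004
time: 8.33
tool_pos: [0.6691, 0.0467, 0.0365]
tool_rot: [0.001, 0.69, 0.724, 0.001]
contact_force: [0.4, -0.4, 0.7]
gripper_width: -0.0
t 8.3333 cradle [ 0.0038 -0.0455] z 0.0365 xdir 92.81 F [ 0.35 -0.38  0.68] g -0.0
```

View pics/side6.png

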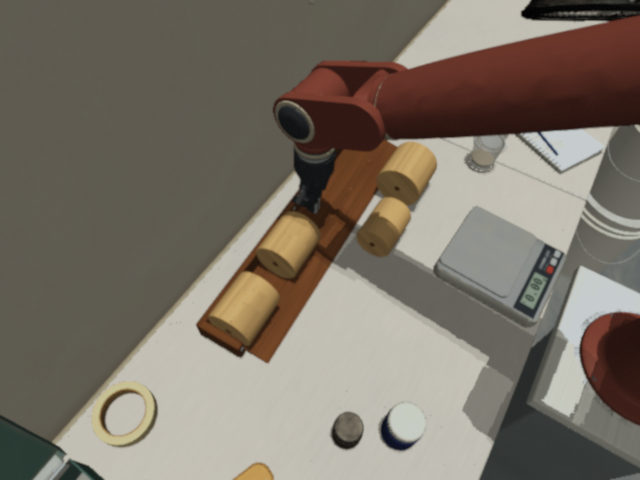

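View pics/top6.png

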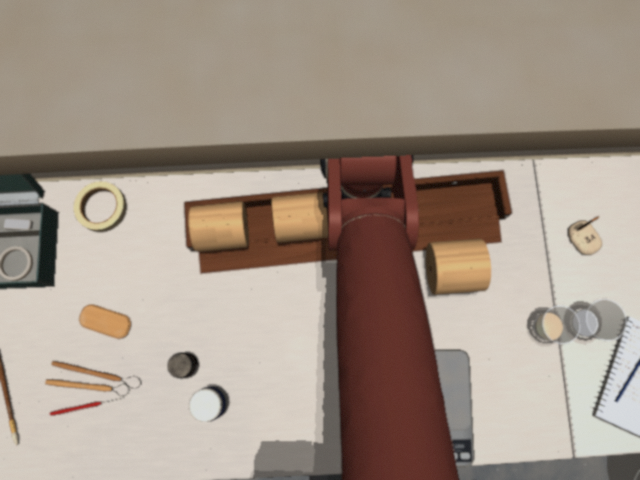

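Side: the closed fingers (310,205) are in the trough beyond b's -y end, clear of it. Top: b (300,218) and seated (218,226) are unchanged. I'll start sliding b slowly.

```bash
python3 -m crank '[[0.6,-0.3,0,0],[0.6,0,0,0],[0.6,0,0,0],[0.4,0,0,0],[0.4,0,0,0],[0.3,0,0,0],[0.3,0,0,0],[0.3,0,0,0],[0.3,0,0,0],[0.4,0,0,0]]'; python3 c.py;  python3 -m crank '[[0.4,0,0,0],[0.4,0,0,0],[0.4,0,0,0],[0.4,0,0,0],[0.4,0,0,0],[0.4,0,0,0]]'; python3 c.py
python3 - <<'E'
from h import *
grab('side','side7.png')
E
```

```text
time: 9.27
tool_pos: [0.6633, 0.0884, 0.0359]
tool_rot: [0.001, 0.69, 0.724, 0.0]
contact_force: [-0.4, -3.7, 5.0]
gripper_width: 0.001
t 9.2667 cradle [ 0.0002 -0.0036] z 0.0359 xdir 92.79 F [-0.35 -3.69  5.02] g 0.001
time: 9.77
tool_pos: [0.6621, 0.1126, 0.0359]
tool_rot: [0.0, 0.69, 0.724, 0.0]
contact_force: [-0.3, -3.7, 6.4]
gripper_width: -0.001
t 9.7667 cradle [0.0001 0.0206] z 0.0359 xdir 92.8 F [-0.31 -3.71  6.4 ] g -0.001
```

View pics/side7.png

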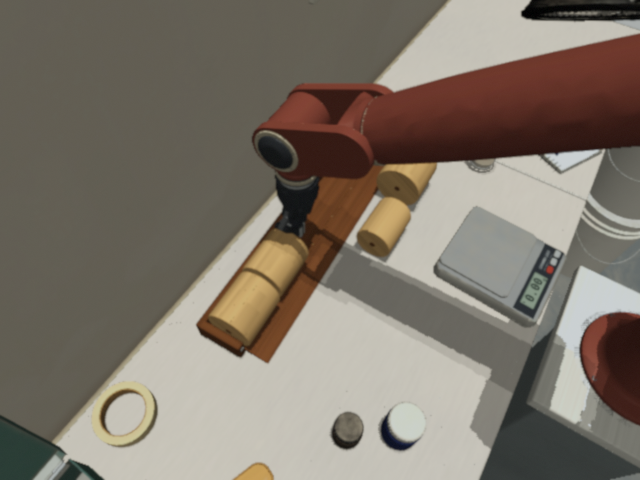

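```bash
python3 - <<'E'
from c import *
d=grab('top','top7.png'); e=np.load('pics/side7.png.npy',allow_pickle=True).item()
cv2.imwrite('pics/z7.png',np.vstack([cv2.resize(e['img'][180:360,180:340,::-1],None,fx=3,fy=3)[:, :],])[:600]); cv2.imwrite('pics/zt7.png',cv2.resize(d['img'][160:300,170:400,::-1],None,fx=3,fy=3,interpolation=cv2.INTER_CUBIC))
E
python3 c.py
```

```text
t 9.8667 cradle [-0.0001  0.0212] z 0.0356 xdir 92.83 F [ 0.33 -2.48  4.  ] g -0.001
```

View pics/z7.png

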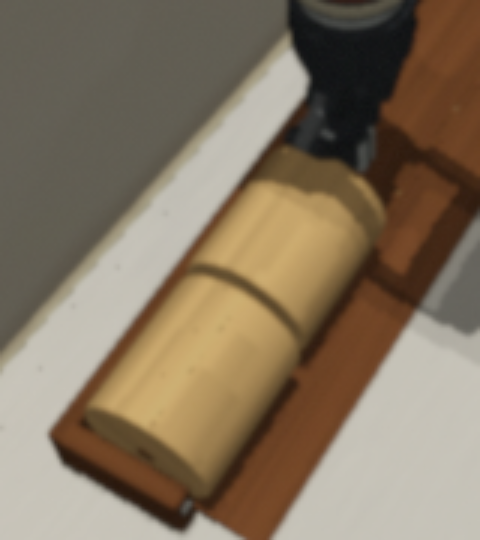

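View pics/zt7.png

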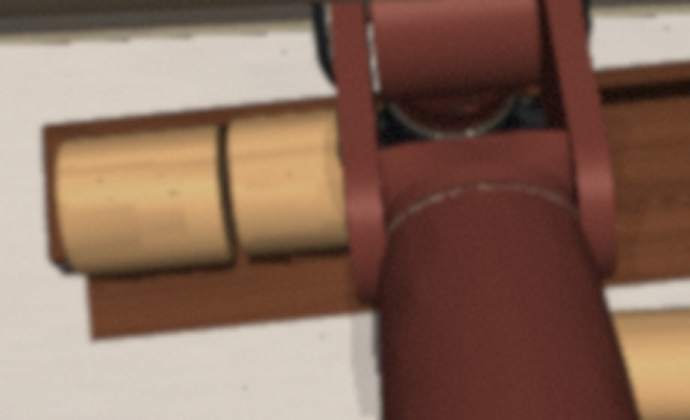

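Both views show a gap of about 6 mm between b and the seated former. In top it's the dark band at (245,220). The forces are small, so I'll continue in fine steps and watch them.

```bash
python3 -m crank '[[0.2,0,0,0],[0.2,0,0,0]]'; python3 c.py; python3 -m crank '[[0.15,0,0,0],[0.15,0,0,0]]'; python3 c.py
python3 - <<'E'
from c import *
d=grab('top','top8.png'); e=grab('side','side8.png')
cv2.imwrite('pics/z8.png',cv2.resize(e['img'][180:360,180:340,::-1],None,fx=3,fy=3)); cv2.imwrite('pics/zt8.png',cv2.resize(d['img'][160:300,170:400,::-1],None,fx=3,fy=3,interpolation=cv2.INTER_CUBIC))
E
```

```text
time: 10.03
tool_pos: [0.6615, 0.1164, 0.0353]
tool_rot: [0.0, 0.69, 0.724, 0.0]
contact_force: [-0.1, -4.7, 5.2]
gripper_width: -0.002
t 10.0333 cradle [-0.0003  0.0245] z 0.0353 xdir 92.79 F [-0.12 -4.75  5.2 ] g -0.002
time: 10.2
tool_pos: [0.6613, 0.1196, 0.0352]
tool_rot: [0.0, 0.69, 0.724, -0.0]
contact_force: [0.0, -4.7, 5.2]
gripper_width: 0.0
t 10.2 cradle [-0.0004  0.0276] z 0.0352 xdir 92.8 F [ 0.03 -4.69  5.18] g 0.0
```

View pics/zt8.png

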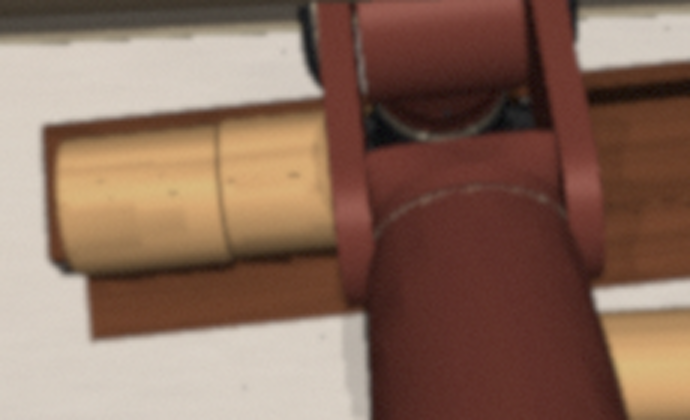

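View pics/z8.png

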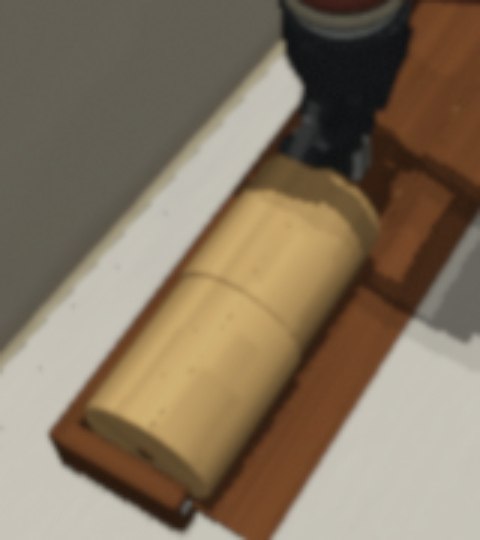

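Both views now show only a hairline at the joint. I'll go on in 1 mm steps until the force rises.

```bash
python3 -m crank '[[0.1,0,0,0],[0,0,0,0]]'; python3 c.py; python3 -m crank '[[0.1,0,0,0],[0,0,0,0]]'; python3 c.py; python3 -m crank '[[0.1,0,0,0],[0,0,0,0]]'; python3 c.py
```

```text
time: 10.47
tool_pos: [0.6613, 0.1203, 0.0352]
tool_rot: [0.0, 0.69, 0.724, -0.0]
contact_force: [-0.1, -3.9, 5.2]
gripper_width: -0.003
t 10.4667 cradle [-0.0004  0.0284] z 0.0352 xdir 92.81 F [-0.07 -3.86  5.24] g -0.003
time: 10.63
tool_pos: [0.6612, 0.1213, 0.0352]
tool_rot: [0.0, 0.69, 0.724, -0.0]
contact_force: [1.2, -5.6, 5.6]
gripper_width: -0.003
t 10.6333 cradle [-0.0004  0.0293] z 0.0352 xdir 92.8 F [ 1.17 -5.64  5.6 ] g -0.003
time: 10.8
tool_pos: [0.6612, 0.1223, 0.0352]
tool_rot: [0.0, 0.69, 0.724, -0.0]
contact_force: [0.4, -5.4, 4.0]
gripper_width: 0.001
t 10.8 cradle [-0.0004  0.0303] z 0.0352 xdir 92.8 F [ 0.36 -5.42  4.04] g 0.001
```

```bash
python3 -m crank '[[0.1,0,0,0],[0,0,0,0]]'; python3 c.py; python3 -m crank '[[0.1,0,0,0],[0,0,0,0]]'; python3 c.py
python3 - <<'E'
from c import *
e=grab('side','side9.png')
cv2.imwrite('pics/z9.png',cv2.resize(e['img'][180:360,180:340,::-1],None,fx=3,fy=3))
E
```

```text
time: 10.97
tool_pos: [0.6612, 0.1224, 0.0353]
tool_rot: [0.001, 0.69, 0.724, -0.001]
contact_force: [-0.1, -7.0, 5.2]
gripper_width: -0.002
t 10.9667 cradle [-0.0003  0.0304] z 0.0353 xdir 92.8 F [-0.1  -7.03  5.2 ] g -0.002
time: 11.13
tool_pos: [0.6614, 0.1225, 0.0354]
tool_rot: [0.001, 0.69, 0.724, -0.001]
contact_force: [0.4, -10.9, 5.4]
gripper_width: 0.0
t 11.1333 cradle [-0.0001  0.0306] z 0.0354 xdir 92.8 F [  0.36 -10.93   5.43] g 0.0
```

View pics/z9.png

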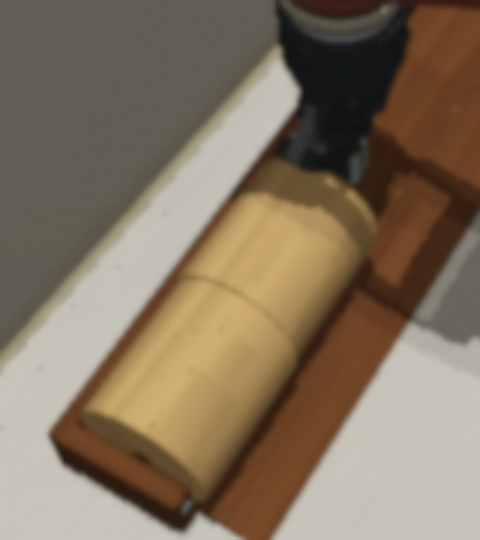

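The TCP has stopped moving and the force is climbing, so both formers are hard against the cheek, and the seam at (240,300) is closed. I'll back off gently, rise and check.

```bash
python3 -m crank '[[-0.2,0,0,0],[-0.3,0,0,0],[-1,0,0,0],[-2,0,0,0],[-2,0,-1,0],[0,0,-3,0],[0,0,-3.5,0],[0,0,-3.5,0],[0,-3,-2,0],[0,-4,0,0]]'; python3 -m crank '[[0,-4,0,0],[0,-4,0,0],[0,-4,0,0],[0,-4,0,0],[0,-4,0,0],[0,-3,0,0],[0,0,0,0],[0,0,0,0]]'; python3 c.py
python3 - <<'E'
from c import *
d=grab('top','top10.png'); e=grab('side','side10.png')
a=cv2.resize(e['img'][180:360,180:340,::-1],None,fx=2.2,fy=2.2);b=cv2.resize(d['img'][160:320,170:520,::-1],None,fx=1.25,fy=1.25)
o=np.zeros((400,800,3),np.uint8); o[:a.shape[0],:a.shape[1]]=a; o[:b.shape[0],360:360+b.shape[1]]=b[:,:440]; cv2.imwrite('pics/f10.png',o)
from m import formers
for s,r,c in formers(d,0): 
    C=np.array([cr(p) for p in plane(d,c[:,0].astype(float),.08)]); print(s,C.min(0).round(4),C.max(0).round(4))
E
```

```text
time: 12.02
tool_pos: [0.5978, 0.066, 0.1716]
tool_rot: [0.004, 0.69, 0.724, 0.004]
contact_force: [0.1, 0.4, 0.6]
gripper_width: -0.004
time: 12.68
tool_pos: [0.3628, 0.0551, 0.1644]
tool_rot: [0.0, 0.689, 0.724, 0.001]
contact_force: [0.9, -0.2, -0.0]
gripper_width: -0.001
t 12.6833 cradle [-0.3017 -0.0222] z 0.1644 xdir 92.82 F [ 0.88 -0.2  -0.02] g -0.001
[ 187  197  109   49 4132] [-0.0499  0.0675] [0.0283 0.2697]
[ 433  241   58   49 2491] [-0.1775 -0.2824] [-0.0876 -0.1789]
[ 355  264   55   37 1902] [-0.1827 -0.1283] [-0.1132 -0.0287]
[  80  305   51   33 1171] [-0.2029  0.3801] [-0.1397  0.4713]
```

View pics/f10.png

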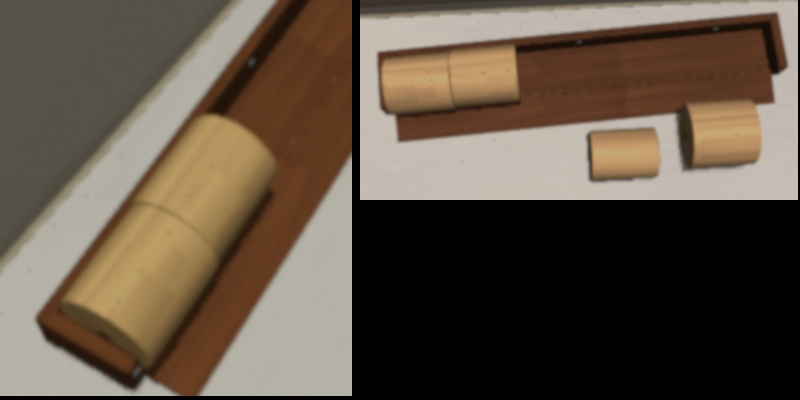

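View pics/top10.png

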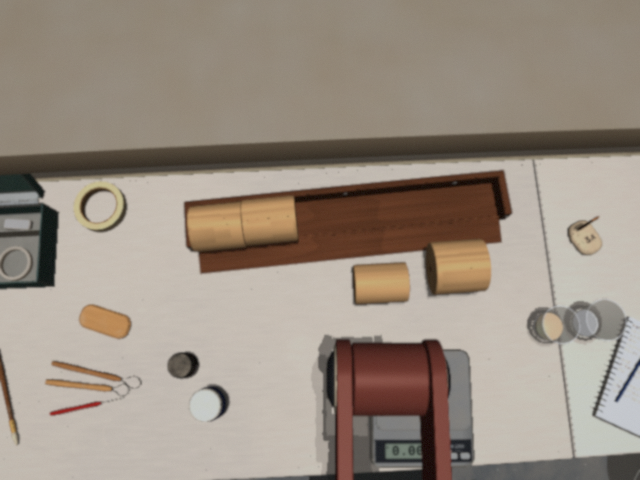

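In top, b (270,220) lies end to end with the seated former (216,226). The pair measures 202 mm long, and the other two formers are in their original pixel positions. The robot is clear of everything, so I'm handing in.

```bash
python3 -c "
from plant import manip
print(manip.job_done(), manip.state()['time'])"
```

```text
the job is handed in; nothing more can be done
the job is handed in; nothing more can be done
```

The 88 mm former now lies end to end against the one already in the cradle, and the job is handed in; the last robot clock reading was about 12.7 s of the 54 s allowed. I rolled it up the ramp and over the crest with two part-open fingers. Then I slid it along the trough with the closed gripper until both formers stopped against the +y cheek, at a push of about 11 N.

- **Result:** after backing off, both views show a closed seam, and the pair measures about 202 mm long against 200 mm nominal. The two sit a millimetre or two apart sideways, within the trough's play.
- **Other formers:** the 76 mm and 100 mm ones are at the same pixel positions as at the start.
- **Robot:** it was clear of everything, with no load on the tool, when I handed in.
- **One disagreement:** during the slide, contact came about 39 mm from the tool's centre line instead of the expected 15 mm, with about 5 N upward on the tool. So the gripper's upper parts, not the fingertips, were probably doing the pushing. Forces stayed far below the 40 N limit.

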